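# Lift the sample carrier and hold it level before the inspection camera

## Robot

A 6-joint arm with a two-finger parallel gripper is mounted at the origin on the work surface. World frame = base frame: x ahead of the robot, y to its left, z up, the work surface at z = 0. Lengths are in m, angles in rad, forces in N, time in s.
With the tool pointing down it reaches from about 0.375 to 0.9 m from the base axis. Payload 3.1 kg.
Tool frame: the origin (TCP) lies on the centre line of the jaws, within the pads' length; the fingertips stand 11 mm ahead of it and the grasp point (between the pads) lies 8 mm behind it; x points along the fingers, y is the direction in which the jaws open and shut, and the axes are right-handed (so a half turn about x gives the same grasp; the last joint's range is limited). The gripper opens to 87 mm and grips with 3 to 60 N. Pads are 19 mm wide; open, the fingers measure 117 mm over their backs; the gripper's body (75 mm by 190 mm) begins 51 mm behind the grasp point.
Start: joints at [-1.46, 0.527, 1.433, -0, 1.181, -0.178], TCP at [0.179, -0.599, 0.234] pointing down, gripper open.
Joint ranges: [-3.08, 3.08], [-0.75, 2.2], [0.22, 2.44], [-1.43, 4.57], [0, 2.65], [-2.85, 2.85]. Speed limits (rad/s): [2.79, 2.79, 3.14, 3.14, 3.14, 3.14].

## Interface

Orientations are given as a unit quaternion [x, y, z, w].
In Python, from rig import robot, camera, camera_info gives the robot as it stands.
- The arm moves only by the shell command python3 -m inch 'ROWS' [FORCE]. ROWS is JSON, a list that holds one entry, the list of rows, each a list of 5 numbers: the shift along the tool's x, y, z in cm, then the turn about the tool's x in rad, then the opening, from 0 (shut) to 1 (fully open). A call has 1 to 8 rows; each row shifts and turns the pose as measured when the row begins, along the tool's axes as they then stand; what a row does not reach is not made up. A row lasts 1/12 s, in which the tool goes at most 41.7 mm and 7.16 degrees, less where a joint would pass 70% of its speed; a pose out of reach is approached as far as the arm can. A call with a gripper value outside its range is refused whole. The fingers move at their own pace and stop on an object; FORCE is the grip in N (left out, the last holds). Time passes only in rows, so rows that do not move let the fingers close. It gives the time, the measured TCP pose, the force and the opening at its end, in the units of the state.
- robot.get_obs(): the state, without advancing time (a new reading comes with each control period).
- camera(name): name is "scene" or "top" or "wrist"; returns the picture (384x512x3 uint8, red, green, blue); there is no depth.
- camera_info(name): a dict with "camera_matrix" (3x3 intrinsics, pixels), "rvec" (rotation vector, rad) and "tvec" (3), from world to camera coordinates, as OpenCV has them. Camera axes: x right, y down, z forward; pixel columns grow to the right and rows downward; lengths in m; the calibration is good to about 2 mm. A picture is of the moment at which its call begins: read the wrist's pose just before it. camera_info takes no time and is no camera call; for the wrist camera it gives the pose at the moment of the call.
- robot.hand_in(): hands the job in, once; it reports no verdict.
The state is a dict: "time": time; "q": joint angles; "joint_velocities": joint speeds; "joint_torque": joint torques, N m; "position": TCP position; "tool_rot": TCP orientation; "ft_force": force on the tool from outside, world axes, zero at the start; "moment": the same for the moment, N m; "grip_width": finger opening in m.
Only numpy, scipy, OpenCV 4.12 (cv2) and the standard library are available. Lean on these libraries where they do the work, as an engineer would, in place of code of your own. Each camera call takes 0.05 s, during which the arm holds its last target. There are 200 camera calls.

## Task

Take the three-compartment sample carrier by its handle bar, lift it off the heating stage and carry it level, with its three samples still in their tray, to the inspection camera. Hold it there still, level and with a long side square to the camera, so that the middle sample is straight in front of the lens, at lens height and about 9 cm from the lens glass; the job finishes while you are still holding it there in the air. Do not bump the camera, and leave the other things on the bench where they are.

Things in the scene. Friction and masses are not known exactly. Their poses are not given: they have to be found in the camera images.
- carrier: bare steel sample carrier, about 0.25 kg empty, 0.63 kg loaded: open tray 56 x 130 mm (x, y), walls and floor 3 mm thick, rim 12 mm above the underside, three compartments in a row along y; an upright 14 x 8 mm outside each end (y = -69, +69 mm) carries a handle bar above. Origin: centre of the tray's underside; z up, y along the bar. Starts on the heating stage, its y along the stage's y
- carrier_bar (a point): middle of the carrier's handle bar, 105 mm above the tray's underside and 87 mm above carrier_mid. The bar is square, 14 x 14 mm, 146 mm long along the carrier's y, free between the uprights for 130 mm
- carrier_mid (a point): point in the middle compartment on the carrier's centre line, 18 mm above the tray's underside: the point to be brought to focus
- stub_tall: sample: upright brass cylinder, 34 mm diameter, 30 mm tall, 0.20 kg, loose in one compartment of the carrier (which one varies, so the load is usually off centre). Origin: centre of its underside
- stub_mid: sample: upright aluminium cylinder, 34 mm diameter, 24 mm tall, 0.06 kg, loose in another compartment. Origin: centre of its underside
- stub_short: sample: upright dark steel cylinder, 34 mm diameter, 18 mm tall, 0.12 kg, loose in the third compartment. Origin: centre of its underside
- heater: heating stage, fixed: white box with aluminium top plate, 150 x 190 mm (x, y), flat top 70 mm above the bench. Four strips 6 mm high on the top stand 6 mm off the carrier's four sides, give or take 5 mm. Origin: centre of its underside on the bench. It stands on the left or on the right, the camera on the other side
- cam: inspection camera, fixed: grey foot (x 155 to 265 mm, 14 mm high), steel post to 240 mm above the bench, white head with black lens barrel, level, looking along -x (roughly towards the robot); head covers x 90 to 245 mm and 26 mm above and below the lens axis. Origin: on the bench straight below focus, 90 mm before the lens glass; x points towards the lens, z up
- focus (a point): focus point of the camera, in the air on the lens axis, 90 mm in front of the lens glass. The head is clamped on the post at a height that varies: 155 to 200 mm above the bench. It stays where it is clamped
- case: bystander, loose: flat white plastic case 90 x 70 x 22 mm lying on the bench near below the focus point. Origin: centre of its underside
- beaker: bystander, loose: glass beaker, 64 mm diameter, 85 mm tall, beyond the heating stage. Origin: centre of its underside
- jar: bystander, loose: amber jar, 48 mm diameter, 65 mm tall, between heating stage and camera. Origin: centre of its underside
- spare_stub: bystander, loose: aluminium cylinder 34 mm diameter, 24 mm tall, standing on the bench between heating stage and camera, not one of the carrier's samples. Origin: centre of its underside
- mouse: bystander, loose: black computer mouse 100 x 58 x 31 mm at the left of the bench. Origin: centre of its underside
- driver: bystander, loose: screwdriver 160 mm long lying at the right of the bench. Origin: on its underside
Mind the look-alikes: they are no part of the job. Leave any turquoise look-alike of the cam alone. What is shaped like the carrier but turquoise is not meant.

How it is judged:
On the way:
1. the carrier is lifted by the gripper clear of the heating stage (at least 30 mm), samples in it (z of carrier in the frame of heater above 0.1 m and contact force between carrier and heater below 0.2 N and contact force between carrier and cam below 0.2 N and contact force between the fingers and carrier above 2 N and x of stub_tall in the frame of carrier between -0.02 and 0.02 m and y of stub_tall in the frame of carrier between -0.062 and 0.062 m and z of stub_tall in the frame of carrier between -0.004 and 0.01 m and x of stub_mid in the frame of carrier between -0.02 and 0.02 m and y of stub_mid in the frame of carrier between -0.062 and 0.062 m and z of stub_mid in the frame of carrier between -0.004 and 0.01 m and x of stub_short in the frame of carrier between -0.02 and 0.02 m and y of stub_short in the frame of carrier between -0.062 and 0.062 m and z of stub_short in the frame of carrier between -0.004 and 0.01 m), for 0.2 s.
At the end, for the whole second after the job is handed in: the carrier hangs in the gripper, touching neither heating stage nor camera: its middle point within 25 mm of the focus point, tilted less than 0.12 rad, a long side square to the lens axis within 0.25 rad, slower than 30 mm/s and 0.2 rad/s, all three samples in the tray, standing on its floor (distance between carrier_mid and focus below 0.025 m and angle between carrier's own z axis and vertical below 0.12 rad and angle between the x axis of carrier and the x axis of cam, either way round below 0.25 rad and linear speed of carrier below 0.03 m/s and angular speed of carrier below 0.2 rad/s and contact force between carrier and heater below 0.2 N and contact force between carrier and cam below 0.2 N and contact force between the fingers and carrier above 2 N and x of stub_tall in the frame of carrier between -0.02 and 0.02 m and y of stub_tall in the frame of carrier between -0.062 and 0.062 m and z of stub_tall in the frame of carrier between -0.004 and 0.01 m and x of stub_mid in the frame of carrier between -0.02 and 0.02 m and y of stub_mid in the frame of carrier between -0.062 and 0.062 m and z of stub_mid in the frame of carrier between -0.004 and 0.01 m and x of stub_short in the frame of carrier between -0.02 and 0.02 m and y of stub_short in the frame of carrier between -0.062 and 0.062 m and z of stub_short in the frame of carrier between -0.004 and 0.01 m); the arm keeps its last pose, push and grip.
It fails at once if the carrier is tipped by more than 0.35 rad (angle between carrier's own z axis and vertical above 0.35 rad).
It fails at once if the camera is bumped (over 2 N) (contact force between cam and the arm above 2 N or contact force between cam and the fingers above 2 N or contact force between cam and carrier above 2 N).
It fails at once if another thing on the bench is moved by more than 30 mm (distance of any of case, beaker, jar, spare_stub, mouse, driver from where it was at the start of the episode above 0.03 m).
It also fails if it takes over 45 s, if anything falls off the work surface, if the arm or the gripper's body presses on something with over 40 N, if the wrist force passes 120 N, or if a joint passes its speed limit or range.

## Working session

There is one attempt and no reset: what is moved stays moved. The work goes in short steps, Python scripts to look and compute and a shell command to move; the robot and the scene stay as the last step left them, time stands still between calls to the robot, and variables do not carry over. Pictures are saved under pics/ and viewed, about 8 in all and at most 12, crops included, and the job is handed in when it is done.

```bash
mkdir -p pics; ls
cat > h.py <<'E'
import numpy as np, cv2
from rig import robot, camera, camera_info
def cam(n):
    i=camera_info(n); K=np.array(i["camera_matrix"],float); R=cv2.Rodrigues(np.array(i["rvec"],float))[0]; t=np.array(i["tvec"],float).ravel()
    return K,R,t
def ray(c,uv):
    K,R,t=c; d=R.T@np.linalg.solve(K,[uv[0],uv[1],1.]); return -R.T@t,d/np.linalg.norm(d)
def plane(c,uv,z):
    o,d=ray(c,uv); return o+d*(z-o[2])/d[2]
def tri(c1,a,c2,b):
    o,d=ray(c1,a);p,e=ray(c2,b)
    s=np.linalg.lstsq(np.c_[d,-e],p-o,rcond=None)[0]; A=o+s[0]*d;B=p+s[1]*e
    return (A+B)/2,np.linalg.norm(A-B)
def proj(c,P):
    K,R,t=c; q=K@(R@np.array(P,float)+t); return q[:2]/q[2]
E
python3 - <<'E'
from h import *
for n in("scene","top"):
    im=camera(n); cv2.imwrite(f"pics/{n}0.png",im[:,:,::-1])
    K,R,t=cam(n); print(n,K[0,0],-R.T@t,R[2])
K,R,t=cam("wrist"); print(-R.T@t,R[2],robot.get_obs())
a=[cv2.imread(f"pics/{n}0.png") for n in("scene","top")]
E
```

```text
pics
scene 447.7039883674444 [ 1.40618008 -0.33337382  0.88425757] [-0.74967923  0.24474821 -0.61488158]
top 399.31728065118847 [0.2186227  0.0158352  1.43354045] [ 0.16283571 -0.02527612 -0.98632938]
[ 0.25107879 -0.57626347  0.38304527] [-0.26165409 -0.07731975 -0.96205966] {'time': 0.1, 'q': array([-1.45944891e+00,  5.28410562e-01,  1.43380750e+00, -3.29551193e-05,
        1.18141307e+00, -1.78455263e-01]), 'joint_velocities': array([-0.00163213, -0.00036727, -0.00030391, -0.00121394, -0.0001266 ,
        0.00094024]), 'joint_torque': array([ 2.80518807e-04, -4.40984344e+01, -1.77150142e+01,  6.35021925e-02,
        5.33564086e-02, -3.92735990e-05]), 'position': array([ 0.17857336, -0.5982541 ,  0.23263593]), 'tool_rot': array([ 0.69970882,  0.10282755, -0.699682  ,  0.10138621]), 'ft_force': array([-0.37603956,  0.29505958, -1.44611125]), 'moment': array([ 0.00807596,  0.00697672, -0.05007121]), 'grip_width': 0.08724694659289586}
```

View pics/scene0.png

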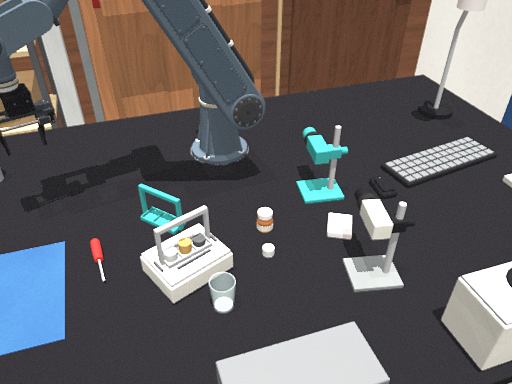

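View pics/top0.png

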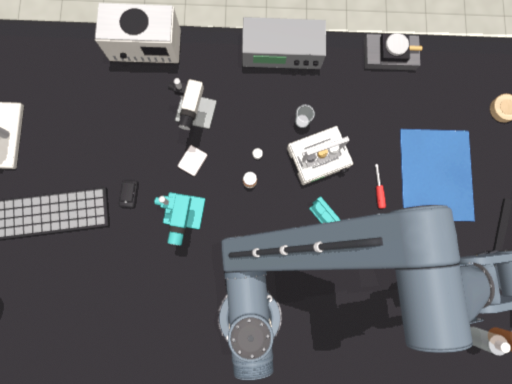

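The meant carrier is the steel one on the white stage (scene ~(185,235), top ~(320,152)). The turquoise one at scene (160,208) / top (325,211) is the look-alike. The meant camera is the white head on a grey foot (scene (375,215), top (190,103)), not the turquoise one at scene (322,150). I'll confirm both in one enlarged crop.

Run:
```python
import cv2,numpy as np
s=cv2.imread("pics/scene0.png");t=cv2.imread("pics/top0.png")
def c(im,x,y,w=80,h=60):
    o=cv2.resize(im[y:y+h,x:x+w],(400,300),interpolation=cv2.INTER_CUBIC)
    for k in range(0,w,10): cv2.putText(o,str(x+k),(int(k*400/w),8),0,.3,(0,255,255))
    for k in range(0,h,10): cv2.putText(o,str(y+k),(0,int(k*300/h)+4),0,.3,(0,255,255))
    return o
cv2.imwrite("pics/crop1.png",np.vstack([np.hstack([c(s,135,200,107,80),c(t,280,120)]),np.hstack([c(s,330,180,107,80),c(t,150,75)])]))
```

```text
(no output)
```

View pics/crop1.png

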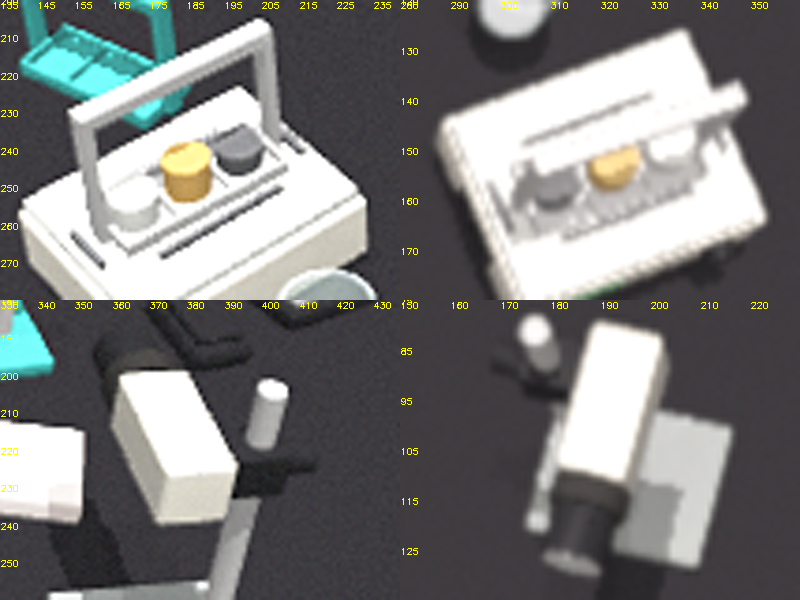

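Both identities are confirmed. The steel carrier holds alu (left in scene), brass (middle) and dark steel (right), and its bar ends are at scene (157,231)/(206,208) and top (305,152)/(348,139). The white-headed camera's barrel end is at top ~(185,127). Next I triangulate.

Run:
```python
from h import *
S=cam("scene");T=cam("top")
P={'barR':((157.2,230.7),(347.6,139)),'barL':((205.9,208),(305,152)),
'hFR':((361.6,200),(195.6,111.6)),'hFL':((380.3,198.7),(182,109)),'hBR':((372.8,228.1),(202.4,82.2)),'hBL':((393.4,224.1),(189,79.4))}
r={}
for k,(a,b) in P.items():
    p,e=tri(S,a,T,b); r[k]=p; print(k,p.round(4),round(e,4))
m=(r['barR']+r['barL'])/2; d=r['barL']-r['barR']; print('bar',m,np.linalg.norm(d),np.degrees(np.arctan2(d[0],d[1])))
f=(r['hFR']+r['hFL'])/2;b=(r['hBR']+r['hBL'])/2;a=b-f;print('head',f,a,np.linalg.norm(a),np.degrees(np.arctan2(a[1],a[0])))
# foot corners on z=.014, lens end
for q in((230-18,101),(197.5+4,97)): pass
foot=[(204.8,97.8),(216.4,100.6),(209.4,128.6)]  # top crop guesses
for q in foot: print('foot',plane(T,q,.014).round(4))
for q in((289+60/7,144),): pass
print('heater corners',[plane(T,q,.07).round(3) for q in((336.5,126),(353,163),(300,180),(287.5,145))])
print('lens end at .16,.2',[plane(T,(184.6,125),z).round(3) for z in(.16,.18,.2)])
# scene case, jar, spare
for n,q,z in(('case',(340,226),.022),('jar',(265,210),.065),('spare',(268,247),.024),('beaker',(222,282),.085)): print(n,plane(S,q,z).round(3))
```

```text
barR [ 0.5939 -0.303   0.1776] 0.0044
barL [ 0.5458 -0.1688  0.1745] 0.0062
hFR [0.6646 0.1934 0.1989] 0.0039
hFL [0.6732 0.2391 0.1978] 0.0071
hBR [0.764  0.1722 0.1973] 0.005
hBL [0.7712 0.2177 0.2024] 0.0002
bar [ 0.56985916 -0.23589877  0.17604818] 0.1425694839711594 -19.711868590672324
head [0.66892682 0.21627251 0.1983397 ] [ 0.0987073  -0.02130449  0.00150537] 0.10099147346538548 -12.17960100158444
foot [0.7852 0.1864 0.014 ]
foot [0.7756 0.1429 0.014 ]
foot [0.6666 0.1643 0.014 ]
heater corners [array([ 0.673, -0.294,  0.07 ]), array([ 0.539, -0.351,  0.07 ]), array([ 0.473, -0.164,  0.07 ]), array([ 0.597, -0.119,  0.07 ])]
lens end at .16,.2 [array([0.63 , 0.231, 0.16 ]), array([0.624, 0.228, 0.18 ]), array([0.617, 0.224, 0.2  ])]
case [0.562 0.212 0.022]
jar [0.474 0.012 0.065]
spare [ 0.58  -0.016  0.024]
beaker [ 0.715 -0.18   0.085]
```

Checks:
- Bar z is 0.176, against 0.175 expected, and its length is 143 mm, against 146 mm.
- Head top is at 0.199, so the lens axis is at about 0.173. Head yaw is about -12°, and the foot edge gives -11°.
- Focus is about (0.528, 0.245, 0.173).

Now I plan the approach.

```bash
cat >> h.py <<'E'
from scipy.spatial.transform import Rotation as Ro
def plan(target,yaw):
    """needed shift (cm) in the tool axes AFTER the turn, and the turn about tool x (jaw axis to yaw deg, mod 180)"""
    o=robot.get_obs(); R=Ro.from_quat(o['tool_rot']).as_matrix(); p=np.array(o['position'])
    y=R[:,1]; cur=np.degrees(np.arctan2(y[1],y[0])); dl=(yaw-cur+90)%180-90
    # turning about tool x (down): world yaw change = -turn
    turn=-np.radians(dl)*np.sign(-R[2,0]); R2=R@Ro.from_rotvec([turn,0,0]).as_matrix()
    print('t',round(o['time'],2),'p',p.round(4),'jaw yaw',cur.round(1),'down',R[:,0].round(3),'turn',turn.round(3),'shift now cm',(100*R.T@(target-p)).round(2),'after turn',(100*R2.T@(target-p)).round(2),'F',np.round(o['ft_force'],1),'w',round(o['grip_width'],4),'q6',o['q'][5].round(2))
E
python3 -c "
from h import *
plan(np.array([.570,-.236,.29]),20)"
```

```text
t 0.1 p [ 0.1786 -0.5983  0.2326] jaw yaw -73.4 down [-0.     0.002 -1.   ] turn 1.512 shift now cm [ -5.67 -23.54 -47.86] after turn [ -5.67 -49.17  20.66] F [-0.4  0.3 -1.4] w 0.0872 q6 -0.18
```

Jaw yaw should end near +20°, not -160°, so that joint 6 stays in range at the camera. That means a turn of about -1.63.

```bash
python3 -m inch '[[[-1,0,0,-0.12,1],[-1,0,0,-0.12,1],[-1,0,0,-0.12,1],[-1,0,0,-0.12,1],[-1,0,0,-0.12,1],[-1,0,0,-0.12,1],[0,0,0,-0.12,1],[0,0,0,-0.12,1]]]'; python3 -m inch '[[[0,0,0,-0.12,1],[0,0,0,-0.12,1],[0,0,0,-0.12,1],[0,0,0,-0.12,1],[0,0,0,-0.12,1],[0,0,0,-0.07,1],[0,0,0,0,1]]]'
python3 -c "
from h import *
plan(np.array([.570,-.236,.29]),20)"
```

```text
time: 0.77
position: [0.1782, -0.5948, 0.2894]
tool_rot: [0.568, 0.429, -0.563, 0.42]
ft_force: [0.1, 0.1, -0.6]
grip_width: 0.0871
time: 1.35
position: [0.1779, -0.5924, 0.2862]
tool_rot: [0.391, 0.598, -0.379, 0.588]
ft_force: [0.2, 0.6, 0.2]
grip_width: 0.0866
t 1.35 p [ 0.1779 -0.5924  0.2862] jaw yaw 24.0 down [-0.002  0.023 -1.   ] turn 0.069 shift now cm [  0.33  50.31 -16.62] after turn [  0.33  49.03 -20.08] F [0.2 0.6 0.2] w 0.0866 q6 -1.88
```

```bash
python3 -m inch '[[[0,0,0,0.07,1],[0,3.6,-1.5,0,1],[0,3.6,-1.5,0,1],[0,3.6,-1.5,0,1],[0,3.6,-1.5,0,1],[0,3.6,-1.5,0,1],[0,3.6,-1.5,0,1],[0,3.6,-1.5,0,1]]]'; python3 -m inch '[[[0,3.6,-1.5,0,1],[0,3.6,-1.5,0,1],[0,3.6,-1.5,0,1],[0,0,0,0,1]]]'
python3 -c "
from h import *
plan(np.array([.570,-.236,.29]),20)"
```

```text
time: 2.02
position: [0.3816, -0.4102, 0.2853]
tool_rot: [0.422, 0.578, -0.411, 0.565]
ft_force: [0.9, -1.4, -0.2]
grip_width: 0.087
time: 2.35
position: [0.4785, -0.3242, 0.2859]
tool_rot: [0.425, 0.578, -0.41, 0.564]
ft_force: [-0.4, -0.4, 0.2]
grip_width: 0.0867
t 2.35 p [ 0.4785 -0.3242  0.2859] jaw yaw 17.6 down [-0.004  0.028 -1.   ] turn -0.042 shift now cm [-0.2  11.4  -5.64] after turn [-0.2  11.62 -5.16] F [-0.4 -0.4  0.2] w 0.0867 q6 -1.11
```

```bash
python3 -m inch '[[[0,3.1,-1.4,-0.04,1],[0,3.1,-1.4,0,1],[0,3.1,-1.4,0,1],[0,2.6,-1,0,1],[0,0,0,0,1],[0,0,0,0,1]]]'
python3 -c "
from h import *
plan(np.array([.570,-.236,.29]),20)
im=camera('wrist');cv2.imwrite('pics/w1.png',im[:,:,::-1])
C=cam('wrist')
for y in(-.303,-.236,-.169):print(proj(C,[.570-np.tan(.344)*(y+.236),y,.176]))"
```

```text
time: 2.85
position: [0.5775, -0.2305, 0.2855]
tool_rot: [0.414, 0.586, -0.401, 0.57]
ft_force: [0.3, 0.1, -0.4]
grip_width: 0.0871
t 2.85 p [ 0.5775 -0.2305  0.2855] jaw yaw 19.6 down [-0.008  0.028 -1.   ] turn -0.007 shift now cm [-0.46 -0.89  0.26] after turn [-0.46 -0.89  0.25] F [ 0.3  0.1 -0.4] w 0.0871 q6 -0.92
[244.24880044 284.25282775]
[243.34152055 210.54817007]
[242.31031224 126.77594434]
```

View pics/w1.png

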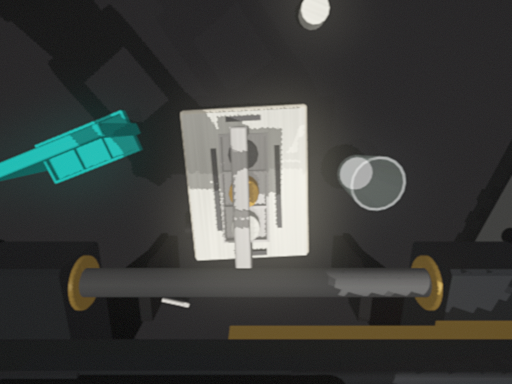

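The wrist view shows the steel bar from (238,127) to (243,268). The stage is square to it, and the turquoise look-alike is off to the left. I check the bar's height and place by triangulating these ends against the earlier views.

Run:
```python
from h import *
W=cam('wrist');S=cam('scene');T=cam('top')
for n,w,s,t in(('L',(238.5,127),(205.9,208),(305,152)),('R',(243.5,268),(157.2,230.7),(347.6,139))):
    print(n,tri(W,w,S,s),tri(W,w,T,t),plane(W,w,.182).round(4))
print(W[0][0,0],ray(W,(256,192)))
im=cv2.imread('pics/w1.png');c=cv2.resize(im[95:285,165:325],None,fx=3.1,fy=3.1,interpolation=cv2.INTER_CUBIC);cv2.imwrite('pics/w1c.png',c)
```

```text
L (array([ 0.54285486, -0.17084048,  0.17277108]), np.float64(0.0011202170484019614)) (array([ 0.54426474, -0.16759077,  0.17942951]), np.float64(0.005444938326364924)) [ 0.5434 -0.1701  0.182 ]
R (array([ 0.58751854, -0.29639031,  0.16806509]), np.float64(0.009598953512389843)) (array([ 0.59808345, -0.30943993,  0.14171158]), np.float64(0.014798959532106167)) [ 0.5872 -0.2848  0.182 ]
311.0128896796068 (array([ 0.55469977, -0.16367193,  0.43797487]), array([ 0.07524143, -0.19774749, -0.97736107]))
```

View pics/w1c.png

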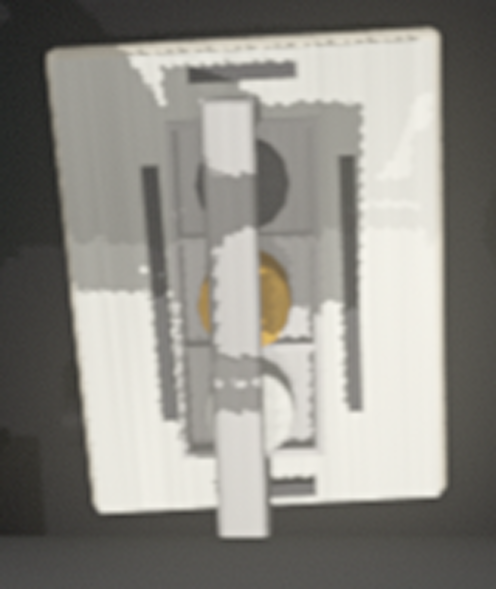

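The near end was cut off by the gripper's edge. The visible end and the line give the bar centre at about (0.570, -0.237) and yaw ~20.5°, which agrees with the first estimate. Dark steel (0.12 kg) sits on the left (+y) end, so I'll grip ~4 mm towards it.

```bash
python3 -m inch '[[[0,-0.9,0,-0.01,1],[2,0,0,0,1],[2,0,0,0,1],[2,0,0,0,1],[1,0,0,0,1],[0,0,0,0,1]]]'
python3 -c "
from h import *
plan(np.array([.5685,-.233,.168]),20.5)"
```

```text
time: 3.4
position: [0.5603, -0.2399, 0.2149]
tool_rot: [0.413, 0.585, -0.402, 0.57]
ft_force: [0.3, 0.4, 0.7]
grip_width: 0.087
t 3.4 p [ 0.5603 -0.2399  0.2149] jaw yaw 19.6 down [-0.009  0.025 -1.   ] turn -0.016 shift now cm [ 4.7   1.01 -0.25] after turn [ 4.7   1.01 -0.23] F [0.3 0.4 0.7] w 0.087 q6 -0.94
```

```bash
python3 -m inch '[[[0,1.0,-0.2,-0.016,1],[0,0,0,0,1],[1.5,0,0,0,1],[1.5,0,0,0,1],[1.4,0,0,0,1],[0,0,0,0,1]]]'
python3 -c "
from h import *
plan(np.array([.5685,-.233,.168]),20.5)"
```

```text
time: 3.9
position: [0.5719, -0.2384, 0.1765]
tool_rot: [0.409, 0.584, -0.398, 0.578]
ft_force: [-1.0, 0.9, -0.3]
grip_width: 0.087
t 3.9 p [ 0.5719 -0.2384  0.1765] jaw yaw 20.4 down [ 0.001  0.018 -1.   ] turn -0.001 shift now cm [ 0.86 -0.13 -0.61] after turn [ 0.86 -0.13 -0.61] F [-1.   0.9 -0.3] w 0.087 q6 -0.95
```

```bash
python3 -m inch '[[[0.9,-0.1,-0.6,0,1],[0,0,0,0,1],[0,0,0,0,0.5],[0,0,0,0,0.3]]]' 40
python3 -c "
from h import *
plan(np.array([.5685,-.233,.168]),20.5)"
```

```text
time: 4.23
position: [0.5721, -0.2348, 0.1725]
tool_rot: [0.408, 0.581, -0.398, 0.581]
ft_force: [0.1, 0.3, -0.0]
grip_width: 0.0798
t 4.23 p [ 0.5721 -0.2348  0.1725] jaw yaw 20.5 down [ 0.008  0.013 -1.   ] turn -0.0 shift now cm [ 0.45 -0.28 -0.29] after turn [ 0.45 -0.28 -0.29] F [ 0.1  0.3 -0. ] w 0.0798 q6 -0.94
```

```bash
python3 -m inch '[[[0.7,-0.3,-0.2,0,0.4],[0,0,0,0,0.3],[0,0,0,0,0.25],[0,0,0,0,0.2],[0,0,0,0,0.15],[0,0,0,0,0.1],[0,0,0,0,0],[0,0,0,0,0]]]' 15
python3 -c "
from h import *
plan(np.array([.5685,-.233,.168]),20.5)"
```

```text
time: 4.9
position: [0.5704, -0.2357, 0.1685]
tool_rot: [0.408, 0.579, -0.398, 0.583]
ft_force: [0.4, -0.5, -0.1]
grip_width: 0.0282
t 4.9 p [ 0.5704 -0.2357  0.1685] jaw yaw 20.5 down [ 0.014  0.009 -1.   ] turn -0.0 shift now cm [ 0.05 -0.09 -0.32] after turn [ 0.05 -0.09 -0.32] F [ 0.4 -0.5 -0.1] w 0.0282 q6 -0.95
```

```bash
python3 -m inch '[[[0,0,-0.2,0,0],[0,0,0,0,0],[0,0,0,0,0],[0,0,0,0,0]]]' 15;  python3 -m inch '[[[0,0,0,0,0],[0,0,0,0,0],[0,0,0,0,0]]]' 45
python3 -c "
from h import *
plan(np.array([.5685,-.233,.168]),20.5)"
```

```text
time: 5.23
position: [0.5683, -0.2343, 0.1683]
tool_rot: [0.407, 0.58, -0.398, 0.583]
ft_force: [-0.4, 0.1, -0.2]
grip_width: 0.0138
time: 5.48
position: [0.5681, -0.2343, 0.1683]
tool_rot: [0.407, 0.58, -0.398, 0.583]
ft_force: [-1.4, -0.3, -0.2]
grip_width: 0.0135
t 5.48 p [ 0.5681 -0.2343  0.1683] jaw yaw 20.6 down [ 0.011  0.008 -1.   ] turn 0.001 shift now cm [ 0.03  0.08 -0.11] after turn [ 0.03  0.08 -0.11] F [-1.4 -0.3 -0.2] w 0.0135 q6 -0.94
```

The fingers stopped on the bar at 13.5 mm, against 14 mm expected. Lifting.

```bash
python3 -m inch '[[[-0.5,0,0,0,0],[-1,0,0,0,0],[-1,0,0,0,0],[-1,0,0,0,0],[-1,0,0,0,0],[-1,0,0,0,0],[-1,0,0,0,0],[-1,0,0,0,0]]]';python3 -m inch '[[[-1,0,0,0,0],[-1,0,0,0,0],[-1,0,0,0,0],[-1,0,0,0,0],[-0.5,0,0,0,0],[0,0,0,0,0],[0,0,0,0,0]]]'
python3 -c "
from h import *
plan(np.array([.528,.245,.265]),-11.5)
cv2.imwrite('pics/s2.png',cv2.resize(camera('scene')[120:300,100:420,::-1],None,fx=2.4,fy=2.4))"
```

```text
time: 6.15
position: [0.5645, -0.2315, 0.2443]
tool_rot: [0.408, 0.584, -0.398, 0.578]
ft_force: [-0.2, 0.8, -6.0]
grip_width: 0.0135
time: 6.73
position: [0.5656, -0.2331, 0.2991]
tool_rot: [0.408, 0.582, -0.398, 0.581]
ft_force: [-0.1, -0.5, -6.4]
grip_width: 0.0135
t 6.73 p [ 0.5656 -0.2331  0.2991] jaw yaw 20.5 down [ 0.007  0.013 -1.   ] turn 0.559 shift now cm [  4.    13.19 -46.05] after turn [  4.   -13.23 -46.05] F [-0.1 -0.5 -6.4] w 0.0135 q6 -0.94
```

View pics/s2.png

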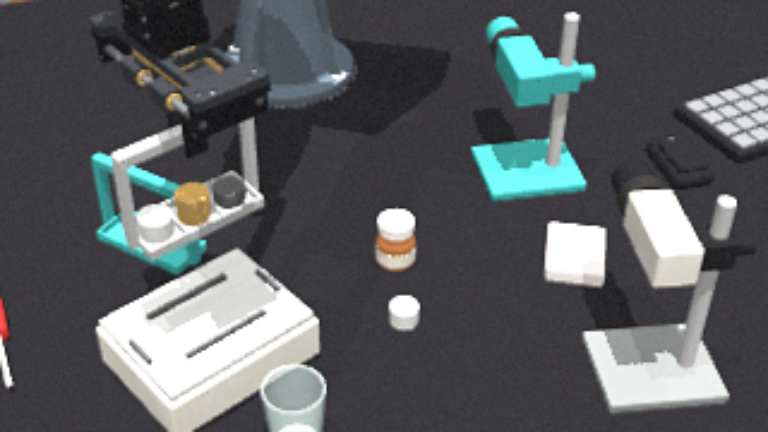

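The carrier is up and level with all three samples in, and the load reads 6.3 N, as expected. Now I turn while carrying.

```bash
python3 -m inch '[[[0,0,-0.5,0.04,0],[0,0,-1,0.07,0],[0,0,-1.3,0.07,0],[0,0,-1.5,0.07,0],[0,0,-1.5,0.07,0],[0,0,-1.5,0.07,0],[0,0,-1.5,0.07,0],[0,0,-1.5,0.06,0]]]'
python3 -c "
from h import *
plan(np.array([.525,.245,.275]),-11.5)"
```

```text
time: 7.45
position: [0.5518, -0.1309, 0.293]
tool_rot: [0.548, 0.455, -0.543, 0.444]
ft_force: [1.1, -0.3, -5.9]
grip_width: 0.0137
t 7.45 p [ 0.5518 -0.1309  0.293 ] jaw yaw -11.0 down [-0.005  0.016 -1.   ] turn 0.008 shift now cm [  2.42  -9.8  -36.36] after turn [  2.42 -10.1  -36.27] F [ 1.1 -0.3 -5.9] w 0.0137 q6 -0.25
```

```bash
python3 -m inch '[[[0,-0.45,-1.6,0,0],[0,-0.45,-1.6,0,0],[0,-0.45,-1.6,0,0],[0,-0.45,-1.6,0,0],[0,-0.45,-1.6,0,0],[0,-0.45,-1.6,0,0],[0,-0.45,-1.6,0,0],[0,-0.45,-1.6,0,0]]]'; python3 -m inch '[[[0,-0.45,-1.6,0,0],[0,-0.45,-1.6,0,0],[0,-0.45,-1.6,0,0],[0,-0.45,-1.6,0,0],[0,-0.45,-1.6,0,0],[0,-0.3,-1,0,0],[0,0,-0.5,0,0],[0,0,0,0,0]]]'
python3 -c "
from h import *
plan(np.array([.525,.245,.275]),-11.5)"
```

```text
time: 8.12
position: [0.5376, 0.0084, 0.2889]
tool_rot: [-0.546, -0.458, 0.547, -0.439]
ft_force: [-0.5, 0.4, -5.5]
grip_width: 0.0137
time: 8.78
position: [0.5267, 0.115, 0.2859]
tool_rot: [-0.543, -0.462, 0.549, -0.437]
ft_force: [0.1, -0.3, -6.3]
grip_width: 0.0133
t 8.78 p [0.5267 0.115  0.2859] jaw yaw -11.1 down [-0.029  0.022 -0.999] turn 0.008 shift now cm [  1.38  -2.63 -12.71] after turn [  1.38  -2.73 -12.69] F [ 0.1 -0.3 -6.3] w 0.0133 q6 0.18
```

```bash
python3 -m inch '[[[0,-0.3,-1,0,0],[0,-0.3,-1.3,0,0],[0,-0.3,-1.3,0,0],[0,-0.3,-1.3,0,0],[0,-0.3,-1.3,0,0],[0,-0.3,-1,0,0],[0,0,-0.5,0,0],[0,0,0,0,0]]]'
python3 -c "
from h import *
T=cam('top'); print(plane(T,(163,201),.24),plane(T,(176,240),.18))
plan(np.array([.525,.245,.275]),-11.5)
a=[camera(n)[:,:,::-1] for n in('scene','top')]
c=[cv2.resize(a[0][120:270,260:460],(800,600)),cv2.resize(a[1][60:210,120:320],(800,600))]
cv2.imwrite('pics/s3.png',a[0]);cv2.imwrite('pics/t3.png',a[1])
cv2.imwrite('pics/c3.png',np.vstack([cv2.resize(x,(400,300)) for x in c]))"
```

```text
time: 9.45
position: [0.5252, 0.1946, 0.2863]
tool_rot: [-0.544, -0.459, 0.551, -0.435]
ft_force: [0.0, -0.0, -5.6]
grip_width: 0.0134
[0.36621058 0.2696981  0.24      ] [0.25310257 0.23516485 0.18      ]
t 9.45 p [0.5252 0.1946 0.2863] jaw yaw -11.5 down [-0.03   0.02  -0.999] turn 0.0 shift now cm [ 1.23 -0.99 -4.92] after turn [ 1.23 -0.99 -4.92] F [ 0.  -0.  -5.6] w 0.0134 q6 0.34
```

View pics/c3.png

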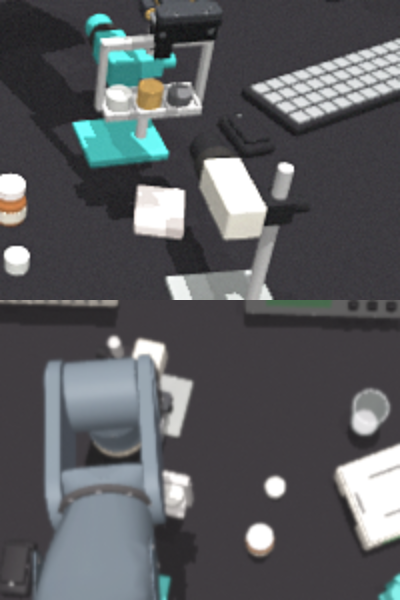

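Everything is clear, with the carrier level and in front of the lens by ~5 cm sideways. Final approach: TCP target is about (0.529, 0.246, 0.253), allowing for the grip offset and small tilt.

```bash
python3 -m inch '[[[0,-0.1,-1,0,0],[0,-0.1,-1,0,0],[0.5,-0.1,-1,0,0],[1,-0.1,-1,0,0],[1,0,-0.6,0,0],[0.8,0,0,0,0],[0,0,0,0,0],[0,0,0,0,0]]]'
python3 -c "
from h import *
plan(np.array([.529,.246,.253]),-11.5)"
```

```text
time: 10.22
position: [0.5296, 0.2435, 0.2489]
tool_rot: [-0.543, -0.459, 0.553, -0.435]
ft_force: [-0.6, -0.0, -6.0]
grip_width: 0.0134
t 10.22 p [0.5296 0.2435 0.2489] jaw yaw -11.6 down [-0.033  0.017 -0.999] turn -0.002 shift now cm [-0.41 -0.12 -0.24] after turn [-0.41 -0.12 -0.24] F [-0.6 -0.  -6. ] w 0.0134 q6 0.42
```

```bash
python3 -m inch '[[[-0.4,0,-0.2,0,0],[0,0,0,0,0],[0,0,0,0,0],[0,0,0,0,0]]]'
python3 -c "
from h import *
plan(np.array([.529,.246,.253]),-11.5)
S=cam('scene'); im=camera('scene')[:,:,::-1]
print('focus px',proj(S,[.528,.245,.173]),'barrel end',proj(S,[.616,.227,.173]))
x,y=300,140
o=cv2.resize(im[y:y+120,x:x+160],(800,600),interpolation=cv2.INTER_CUBIC)
for k in range(0,160,20): cv2.putText(o,str(x+k),(k*5,10),0,.4,(0,255,255))
for k in range(0,120,20): cv2.putText(o,str(y+k),(0,k*5+5),0,.4,(0,255,255))
cv2.imwrite('pics/s4.png',o)"
```

```text
time: 10.55
position: [0.5302, 0.2446, 0.2531]
tool_rot: [-0.543, -0.458, 0.554, -0.435]
ft_force: [1.3, 0.3, -5.7]
grip_width: 0.0133
t 10.55 p [0.5302 0.2446 0.2531] jaw yaw -11.7 down [-0.034  0.016 -0.999] turn -0.003 shift now cm [ 0.01 -0.14 -0.11] after turn [ 0.01 -0.14 -0.11] F [ 1.3  0.3 -5.7] w 0.0133 q6 0.42
focus px [351.53750399 174.80119019] barrel end [361.54874128 194.46107008]
```

View pics/s4.png

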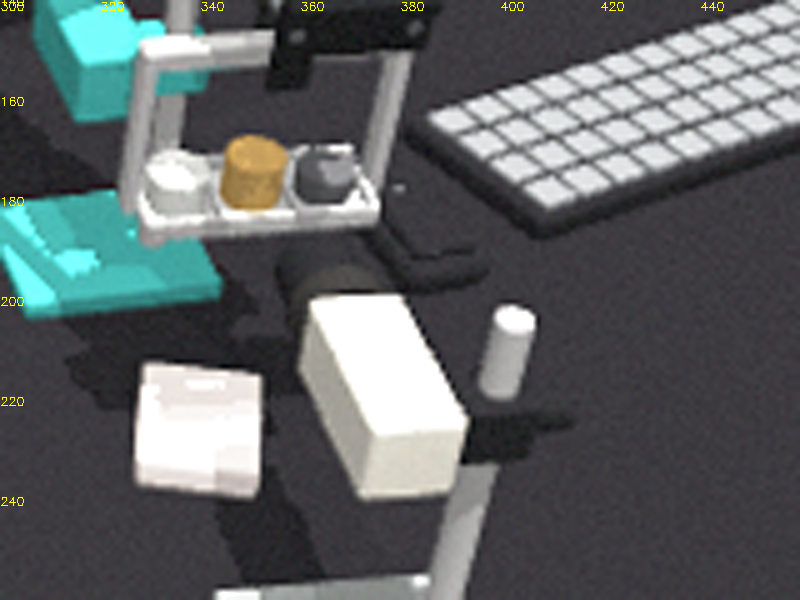

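The carrier hangs in front of the lens with its middle (brass) sample at (351,175), and the computed focus projects to (351.5,174.8). Tilt is about 0.04 rad and all three samples are standing. One last check on the head height, and a stillness check before handing in.

```bash
python3 -m inch '[[[0,0,0,0,0],[0,0,0,0,0],[0,0,0,0,0],[0,0,0,0,0],[0,0,0,0,0],[0,0,0,0,0]]]'
python3 -c "
from h import *
S=cam('scene')
print('head back bottom expected',proj(S,[.764,.172,.147]),proj(S,[.771,.218,.147]),'seen (373,239),(391,238)')
o=robot.get_obs(); print(o['position'],np.abs(o['joint_velocities']).max())
if np.linalg.norm(np.array(o['position'])-[.529,.246,.253])<.006: print(robot.hand_in())"
```

```text
time: 11.1
position: [0.5306, 0.2439, 0.2543]
tool_rot: [-0.543, -0.458, 0.553, -0.435]
ft_force: [0.2, 0.0, -5.7]
grip_width: 0.0137
head back bottom expected [370.27742344 243.83421044] [388.90638606 241.5572134 ] seen (373,239),(391,238)
[0.53064131 0.24390066 0.25431647] 0.0023987875344197553
the job is handed in; nothing more can be done
None
```

I took the steel carrier by its bar, lifted it off the heating stage and carried it level to the white inspection camera. I handed the job in at about 11.1 s while still holding it there; no verdict was reported.

**Last checks**
- **Position:** the TCP was within about 3 mm of its target. The middle (brass) sample appeared at pixel (351,175), and the computed focus point projects to (351.5,174.8).
- **Level and square:** the tool was tilted about 0.04 rad, and its jaw yaw of -11.7° matches the camera's yaw of about -11.5°.
- **Grip and stillness:** the bar was held at 13.5 mm opening with about 6 N of load, the full weight. The fastest joint moved at 0.0024 rad/s.
- **Samples and bench:** all three samples were standing in the tray. The case and camera looked untouched in the last picture, and the jar, spare stub and beaker in the one before. I did not look at the mouse or driver at the end.

**What disagreed**
- **Lens height:** the bottom edge of the camera head appeared 3–5 px (about 1 cm) higher than my head-height estimate predicts. The true lens axis may therefore be up to about 1 cm above the 0.173 m I used, still inside the 25 mm tolerance.
- **Bar end:** the first wrist view of the near bar end was cut off by the gripper, so I did not use it.

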